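# Lift the split ring out of a suction unit's filter well with a pick

## Robot

A 7-joint arm with a two-finger parallel gripper is mounted at the origin on a cart in front of the work surface, level with it; the furniture and walls round the work are solid. World frame = base frame: x ahead of the robot, y to its left, z up, the work surface at z = 0. Lengths are in m, angles in rad, forces in N, time in s.
With the tool pointing down it reaches from about 0.425 to 0.95 m from the base axis. Payload 4.7 kg.
Tool frame: the origin (TCP) lies on the centre line of the jaws, within the pads' length; the fingertips stand robot.nose_length ahead of it and the grasp point (between the pads) lies 8 mm behind it (robot.nose_length is the distance from the TCP to the fingertips, in m); z points along the fingers, y is the line along which they close (so a half turn about z gives the same grasp; the last joint's range is limited). The gripper opens to 85 mm and grips with 20 to 120 N. Pads are 22 mm wide; open, the fingers measure 114 mm over their backs; the gripper's body (76 mm by 85 mm) begins 54 mm behind the grasp point. The pads swing forward as they close: fully open they stand 13 mm farther back than shut.
Start: joints at [-1.258, 0.469, -0.049, 1.532, 0.024, 1.141, -0.082], TCP at [0.226, 0.636, 0.242] pointing down, gripper open.
Joint ranges: [-2.59, 2.59], [-0.33, 1.99], [-1.39, 1.29], [0.1, 2.45], [-1.04, 4.18], [0.21, 1.99], [-2.66, 2.66]. Speed limits (rad/s): [2.57, 2.57, 3.14, 3.14, 3.14, 3.14, 3.14].

## Interface

Orientations are given as [roll, pitch, yaw] about the fixed x, y, z axes, in that order (R = Rz(yaw) Ry(pitch) Rx(roll)).
In Python, from plant import robot gives the robot as it stands. Calls block until the motion is done:
- robot.goto(position, orientation): joint-space move of the TCP to a pose.
- robot.move_straight(position, vel=0.15, attitude=None, contact_N=None): straight line of the TCP; attitude=None keeps the orientation; vel is the mean speed in m/s. With contact_N (N) it stops when the force on the tool has changed by that much, and returns True; else False.
- robot.move_joints(angles): joint-space move.
- robot.grip(opening, strength=None): opening from 0.0 (shut) to 1.0 (fully open); strength is the grip in N (None keeps the last); returns when the fingers have stopped.
- robot.sleep(seconds).
- robot.inverse_kinematics(position, orientation): joint angles nearest the present ones, or None.
- robot.sense(): the state.
- robot.grab_frame(name): name is "scene" or "top"; returns a dict with "image" (480x640x3 uint8, red, green, blue), "range_z" (480x640 float32, m along the optical axis (not along the pixel's ray), 0 where there is no reading), "fx", "fy", "cx", "cy" (pixels), "dist_coeffs" ([k1, k2, p1, p2, k3] as OpenCV has them; the pictures are not rectified), "R" (3x3) and "t" (3): a world point X has camera coordinates R X + t. Camera axes: x right, y down, z forward; pixel columns grow to the right and rows downward; lengths in m; the calibration is good to about 2 mm. A picture is of the moment at which its call begins.
A pose or a line that the arm cannot do raises robot.IKError and nothing moves.
- robot.close_job(): hands the job in; it is judged then, once.
The state is a dict: "t": time; "joint_pos": joint angles; "joint_velocities": joint speeds; "effort": joint torques, N m; "tcp_pos": TCP position; "tcp_rot": TCP orientation; "wrist_force": force on the tool from outside, world axes, zero at the start; "torque": the same for the moment, N m; "opening": opening from 0.0 (shut) to 1.0 (fully open); "gripper_force": force on a finger pad.
Only numpy, scipy, OpenCV 4.12 (cv2) and the standard library are available. Lean on these libraries where they do the work, as an engineer would, in place of code of your own. Each camera call takes 0.05 s, during which the arm holds its last target. There are 200 camera calls.

## Task

The suction unit's filter screen is due for changing, so take out the split wire ring that holds it: hook the foot of the pick under the ring's free end in the slot of the well, ease that end inward and up out of its groove without forcing it, and hang the pick back in its stand. Then pull the ring right out with the gripper and put it in the steel bowl. Do not take hold of the ring before the pick has freed its end, leave the screen lying in the well, the bowl standing and everything else where it is.

Things in the scene. Friction and masses are not known exactly. Their poses are not given: they have to be found in the camera images.
- well (a point): Centre of the rim of an upright round black filter well (bore 68 mm, outside 92 mm, rim 75 mm up) on a fixed suction unit with a flat top 50 mm high. z up; -x points from the well's axis to the middle of its slot. A gauge and a knob, lower than the rim, stand at the -y side. Inside, a groove under an oiled lip (4 mm high, 3 mm overhang) holds the ring.
- slot (a point): Point on the flat floor of the well's slot, a 30 to 37 mm wide gap right through the wall, open above and outside. It lies 41 mm from the well's axis, 61 mm up, 14 mm under the rim; axes as for well. The floor runs from 32 to 46 mm from the axis; outside it the casing top lies 11 mm lower. Clear height under the ring's wire here: 6 to 8 mm.
- ring_end (a point): Free end of the split ring, sprung outward and, at this end, upward. Pressed inward (to the axis) 2 to 3 mm with 4 to 8 N it comes out from under the lip and lifts over the rim with under 8 N; lifted without that it jams under the lip, and over 20 N bends it. Freed, it stays out by itself, 3 to 8 mm above the rim. Pulled up by this end with up to 15 N, the ring peels out within 60 mm.
- ring_hook (a point): Point on the ring's wire centre line 6 mm before its free end: the place to hook it in the slot and, once it is out, to grip it. The line from here to ring_end is the wire's direction. Seated, it lies some 4 mm under the rim in the slot, 35 mm from the well's axis; wire thickness 4.4 mm.
- ring_centre (a point): Centre of the split ring: round spring-steel wire, 4.4 mm thick, bent to a circle 70 mm across (wire centre line) with a 15 mm gap; z is its axis. One end shows in the slot, the other is hidden in the groove.
- screen_mid (a point): Centre of the perforated steel filter screen, a loose disc 60 mm across and 4 mm thick lying in the well under the ring, its top 13 mm under the rim.
- pick_grip (a point): Middle of the pick's handle: upright, square, 11 mm across with faces along x and y, reaching from 4 to 59 mm above the collar's underside; this point is 36 mm above it. z runs up the handle. The pick's foot points along +x.
- pick_collar (a point): Centre of the underside of the pick's square collar (22 mm wide, 4 mm thick); axes as for pick_grip. A cone 11 mm wide at the collar and 10 mm long leads down to a round shank 4.2 mm thick. The shank ends in the foot, a 3 mm thick pin along +x, its centre line 75 mm below the collar's underside, its tip 10 mm from the shank's axis.
- pick_tip (a point): Tip of the pick's foot (end of the 3 mm pin, on its centre line): 10 mm along +x from the shank's axis and 75 mm below the collar's underside; axes as for pick_grip.
- stand_seat (a point): Where the pick's collar sits: on the upper side of the stand's open fork, 100 mm up, midway between two prongs 14 mm apart that point along -x (post 34 mm away along +x). The stand is fixed. The collar rests on the prongs, the shank hangs between them, the foot points to +x. The pick is lifted out straight up and hung in straight from above.
- bowl_in (a point): Centre of the inside floor of a plain steel bowl, 169 mm across and 75 mm high, flat inside for 60 mm; the point is 2 mm above the worktop.
- haemostat: A haemostat (scissor-shaped clamp) 150 mm long lying on the worktop; bystander, leave alone; origin at the centre of its underside.
- forceps: A smaller haemostat, 124 mm long, lying on the worktop; bystander; origin at its centre below.
- cotton: A group of cotton balls 63 mm across; bystander; origin at its centre below.
- vial_green: A glass vial 25 mm wide and 52 mm high with a green cap; bystander; origin at its centre below.
- vial_orange: A glass vial 22 mm wide and 46 mm high with a red-orange cap; bystander; origin at its centre below.
- jar: An open glass jar 54 mm wide and 70 mm high; bystander; origin at its centre below.
- syringe: A clear syringe 102 mm long lying on the worktop; bystander; origin at its centre below.
- padbox: A small pale box, 50 x 60 x 47 mm; bystander; origin at its centre below.

How it is judged:
On the way, in this order (a step that is already met when the one before it is completed fails the run):
1. the ring's free end is out of the groove, above the rim, with the pick's tip at it (z of ring_hook in the frame of well above 0.002 m and horizontal distance between ring_centre and well below 0.012 m and distance between pick_tip and ring_hook below 0.025 m), for 0.1 s.
2. the pick hangs in its stand again, let go, while the ring is still in the well with its end out (distance between pick_collar and stand_seat below 0.01 m and angle between pick_grip's own z axis and vertical below 0.12 rad and contact force between the fingers and pick below 0.2 N and z of ring_hook in the frame of well above -0.001 m and horizontal distance between ring_centre and well below 0.02 m), for 0.2 s.
3. the gripper has pulled the ring out, clear above the well (z of ring_centre in the frame of well above 0.01 m and contact force between the fingers and ring above 0.5 N), for 0.1 s.
At the end, for the whole second after the job is handed in: the ring rests in the bowl (centre within 55 mm of the bowl's centre, under 75 mm up); the bowl stands upright within 50 mm of its place; the pick hangs upright in its stand (collar within 10 mm of its seat); the screen lies in the well (within 8 mm of the axis, not lifted) (horizontal distance between ring_centre and bowl_in below 0.055 m and height (world z) of ring_centre below 0.075 m and linear speed of ring below 0.03 m/s and angle between each of bowl_in, pick_grip's own z axis and vertical below 0.12 rad and height (world z) of bowl_in below 0.012 m and distance of bowl_in from where it was at the start of the episode below 0.05 m and distance between pick_collar and stand_seat below 0.01 m and horizontal distance between screen_mid and well below 0.008 m and z of screen_mid in the frame of well below -0.009 m); the robot touches nothing.
It fails at once if the fingers touch the ring while its free end is still in the groove (contact force between the fingers and ring above 0.5 N and z of ring_hook in the frame of well below -0.002 m and horizontal distance between ring_hook and well below 0.045 m and horizontal distance between ring_centre and well below 0.012 m).
It fails at once if the pick forces the ring with more than 20 N (contact force between pick and ring above 20 N).
It fails at once if the screen is lifted out of the well (z of screen_mid in the frame of well above 0 m).
It fails at once if a bystander (haemostat, forceps, cotton, vial, jar, syringe or small box) is pushed more than 30 mm away (distance of any of haemostat, forceps, cotton, vial_green, vial_orange, jar, syringe, padbox from where it was at the start of the episode above 0.03 m).
It also fails if it takes over 67 s, if anything falls off the work surface, if the arm or the gripper's body presses on something with over 40 N, if the wrist force passes 120 N, or if a joint passes its speed limit or range.

## Working session

There is one attempt and no reset: what is moved stays moved. The work goes in short steps, each a Python script; the robot and the scene stay as the last script left them, time stands still between calls to the robot, and variables do not carry over. Pictures are saved under pics/ and viewed, at most 11 in all, crops included, and the job is handed in when it is done.

```bash
ls; mkdir -p pics; cat > h.py <<'E'
import numpy as np, cv2, pickle
from plant import robot
def snap(name,tag):
    f=robot.grab_frame(name); pickle.dump(f,open(f'{tag}.pkl','wb'))
    cv2.imwrite(f'pics/{tag}.png',f['image'][:,:,::-1]); return f
def ray(f,u,v):
    K=np.array([[f['fx'],0,f['cx']],[0,f['fy'],f['cy']],[0,0,1.]])
    p=cv2.undistortPoints(np.array([[[u,v]]],float),K,np.array(f['dist_coeffs'],float))[0,0]
    R=np.array(f['R']);t=np.array(f['t'])
    return -R.T@t, R.T@np.array([p[0],p[1],1.])
def atz(f,u,v,z):
    c,d=ray(f,u,v); return c+d*(z-c[2])/d[2]
def cloud(f):
    K=np.array([[f['fx'],0,f['cx']],[0,f['fy'],f['cy']],[0,0,1.]])
    v,u=np.mgrid[0:480,0:640]
    p=cv2.undistortPoints(np.stack([u,v],-1).reshape(-1,1,2).astype(float),K,np.array(f['dist_coeffs'],float)).reshape(480,640,2)
    z=f['range_z'][...,None]
    P=np.concatenate([p*z,z],-1)
    W=(P-np.array(f['t']))@np.array(f['R']); W[f['range_z']<=0]=np.nan
    return W
E
python3 - <<'E'
from h import *
for n in('scene','top'):
    f=snap(n,n); print(n,f['fx'],-np.array(f['R']).T@np.array(f['t']),np.array(f['R'])[2])
print(robot.nose_length,robot.sense())
E
```

```text
pics
scene 460.79727627242244 [ 0.01021492 -1.07592493  0.84139524] [ 0.36740181  0.74823451 -0.55241382]
top 479.32247557738526 [ 0.29406785 -0.05921791  1.25539446] [ 0.1826002   0.0202227  -0.98297925]
0.011 {'t': 0.1, 'joint_pos': array([-1.25792211,  0.46938462, -0.04854708,  1.53361924,  0.02412376,
        1.14098301, -0.08228309]), 'joint_velocities': array([-1.51542953e-03, -2.50033556e-03,  1.04216567e-03, -2.39849960e-03,
        5.46742033e-05,  1.61817081e-03, -4.06881295e-04]), 'effort': array([ 1.24058006e-04, -5.11512351e+01, -4.72541526e-02, -2.38390499e+01,
        1.07457282e-02,  4.34270376e-03,  2.93899987e-06]), 'tcp_pos': array([0.22607791, 0.63546094, 0.24133117]), 'tcp_rot': array([-3.13978753e+00,  1.06887888e-04,  2.79983265e+00]), 'wrist_force': array([ 0.48799217, -0.65492623,  0.08103665]), 'torque': array([-0.03367504,  0.01961844,  0.00309256]), 'gripper_force': 0.0, 'opening': 0.9984033178559458}
```

View pics/scene.png

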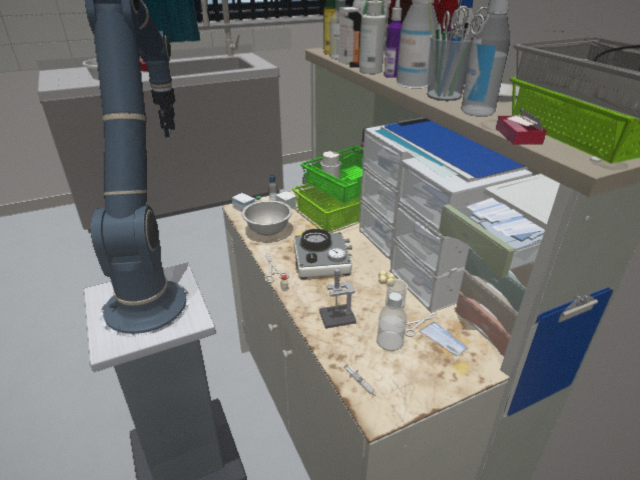

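View pics/top.png

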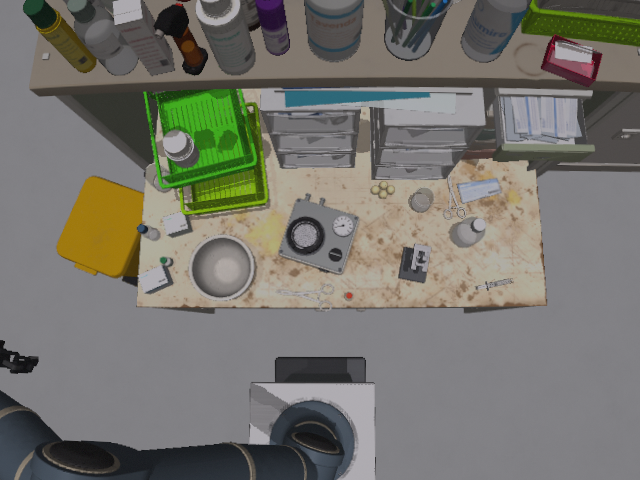

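The scene view shows the bowl at (267,218), the well at (316,240) and the stand at (340,300). In the top view they are at (222,267), (304,235) and (415,262). I'll enlarge both.

```bash
python3 - <<'E'
from h import *
T=cv2.imread('pics/top.png');S=cv2.imread('pics/scene.png')
def crop(I,u,v,w,h,k): return cv2.resize(I[v:v+h,u:u+w],None,fx=k,fy=k,interpolation=cv2.INTER_CUBIC)
a=np.hstack([crop(T,270,190,100,75,4),crop(T,370,225,100,75,4)])
b=np.hstack([crop(S,280,220,100,75,4),crop(S,300,260,100,75,4)])
cv2.imwrite('pics/c1.png',np.vstack([a,b]))
import pickle
f=pickle.load(open('top.pkl','rb'));W=cloud(f)
for (u,v,z) in [(222,267,.002),(304,235,.075),(415,262,.1)]: print(atz(f,u,v,z),W[v,u])
E
```

```text
[0.44774597 0.23986687 0.002     ] [0.44768842 0.23975487 0.0024694 ]
[0.5192524  0.01739587 0.075     ] [0.52164116 0.01820858 0.06247838]
[ 0.44641747 -0.25446025  0.1       ] [ 0.44615826 -0.25412805  0.10196586]
```

View pics/c1.png

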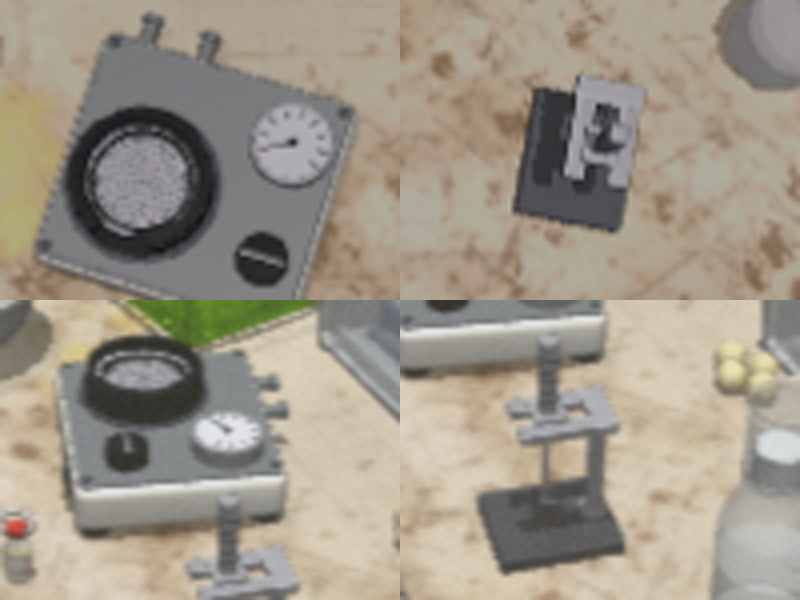

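The well rim is centred at crop (142,183), with the slot apparently towards the robot. The pick hangs at about crop (603,130), and its prongs point down-image with a tilt of roughly 10°. I'll fit both from depth.

```bash
python3 - <<'E'
from h import *
from scipy.optimize import least_squares
D={n:pickle.load(open(n+'.pkl','rb')) for n in('top','scene')}
C={n:cloud(D[n]).reshape(-1,3) for n in D}
I={n:D[n]['image'].reshape(-1,3).astype(int) for n in D}
for n in D:
    W=C[n]; m=(np.hypot(W[:,0]-.519,W[:,1]-.017)<.075)
    r=m&(W[:,2]>.071)&(W[:,2]<.079)&(np.hypot(W[:,0]-.519,W[:,1]-.017)<.055)
    P=W[r]; s=least_squares(lambda p:np.hypot(P[:,0]-p[0],P[:,1]-p[1])-p[2],[.519,.017,.04],loss='soft_l1',f_scale=.003).x
    print(n,'well',s,r.sum(),np.median(P[:,2]))
    W0=W[m]; d=W0[:,:2]-s[:2]; rad=np.hypot(*d.T); a=np.degrees(np.arctan2(d[:,1],d[:,0]))%360
    for k in range(0,360,15):
        q=(abs((a-k+180)%360-180)<7.5)&(rad>.035)&(rad<.045); print(k,q.sum(),np.round(np.median(W0[q,2])*1e3,1) if q.any() else '',end=' | ')
    print()
    # casing top outline
    c=(abs(W[:,0]-.52)<.13)&(abs(W[:,1]+.02)<.13)&(abs(W[:,2]-.05)<.005)
    b=cv2.minAreaRect(np.float32(W[c][:,:2]*1000)); print('case',b)
    # stand fork
    c=(abs(W[:,0]-.45)<.07)&(abs(W[:,1]+.255)<.07)
    for lo,hi in((.09,.108),(.003,.03),(.12,.2)):
        q=c&(W[:,2]>lo)&(W[:,2]<hi); 
        if q.sum()>3: print('stand',lo,q.sum(),W[q].mean(0).round(4),cv2.minAreaRect(np.float32(W[q][:,:2]*1000)),W[q][:,2].max())
    c=(abs(W[:,0]-.45)<.12)&(abs(W[:,1]-.24)<.12)&(W[:,2]>.068)&(W[:,2]<.085)
    print('bowl',cv2.minEnclosingCircle(np.float32(W[c][:,:2]*1000)))
E
```

```text
top well [0.52161111 0.01622605 0.04025505] 391 0.07458346473364882
0 17 75.2 | 15 14 74.7 | 30 19 73.8 | 45 18 74.2 | 60 17 73.7 | 75 18 74.1 | 90 19 75.2 | 105 16 74.7 | 120 16 75.2 | 135 19 72.6 | 150 17 61.6 | 165 20 61.8 | 180 16 61.9 | 195 16 74.3 | 210 17 75.0 | 225 16 74.8 | 240 17 73.8 | 255 15 75.4 | 270 18 74.8 | 285 16 72.5 | 300 15 75.9 | 315 15 75.1 | 330 16 74.7 | 345 17 74.4 | 
case ((524.3413696289062, -16.73027801513672), (170.2130126953125, 156.335693359375), 71.97773742675781)
stand 0.09 340 [ 0.4596 -0.2677  0.1002] ((457.1446228027344, -268.4857177734375), (42.14230728149414, 64.0087661743164), 78.93626403808594) 0.10785766696441679
stand 0.003 738 [ 0.4428 -0.2562  0.0098] ((449.842041015625, -254.85455322265625), (139.70657348632812, 139.316162109375), 0.11564131826162338) 0.0192591956520387
stand 0.12 43 [ 0.446  -0.2647  0.147 ] ((447.1211853027344, -265.8211975097656), (11.200908660888672, 11.264094352722168), 74.0736312866211) 0.16153323482099388
bowl ((439.20391845703125, 224.8360137939453), 84.88069152832031)
scene well [0.5173992  0.01252067 0.04061813]
[... 308 characters left out ...]
5 14 70.0 | 330 6 71.0 | 345 7 72.1 | 
case ((520.5902709960938, -23.574974060058594), (171.9090576171875, 150.76821899414062), 72.3863525390625)
stand 0.09 277 [ 0.4533 -0.2753  0.0978] ((454.83758544921875, -271.3841552734375), (44.5036506652832, 65.0178451538086), 77.80757904052734) 0.10733660068292458
stand 0.003 603 [ 0.445  -0.2748  0.0103] ((447.84649658203125, -269.9960632324219), (75.88261413574219, 84.70655822753906), 78.83430480957031) 0.02950908024349952
stand 0.12 71 [ 0.4428 -0.2713  0.1412] ((444.21527099609375, -270.2218933105469), (15.00678539276123, 11.135988235473633), 77.69090270996094) 0.15842734283739293
bowl ((468.12725830078125, 240.04977416992188), 124.5623779296875)
```

```bash
python3 - <<'E'
from h import *
from scipy.optimize import least_squares
out=[]
for n,N in(('top',8),('scene',5)):
    F=[robot.grab_frame(n) for _ in range(N)]; f=F[0]
    f['image']=np.mean([g['image'] for g in F],0); f['range_z']=np.median([g['range_z'] for g in F],0).astype(np.float32)
    pickle.dump(f,open(n+'.pkl','wb'))
    W=cloud(f); P=W.reshape(-1,3)
    # grid map, raw cells around slot
    c=np.array([.5215,.0165]); d=P[:,:2]-c; rad=np.hypot(*d.T); a=np.degrees(np.arctan2(d[:,1],d[:,0]))%360
    for lo,hi in((.031,.0345),(.0345,.038),(.039,.045)):
        q=(rad>lo)&(rad<hi)&(a>125)&(a<205); o=np.argsort(a[q])
        print(n,lo,' '.join(f'{x:.0f}:{z*1e3:.0f}' for x,z in zip(a[q][o],P[q][o,2])))
    q=(np.hypot(P[:,0]-.446,P[:,1]+.267)<.03)&(P[:,2]>.153); print('handle top',q.sum(),P[q].mean(0),P[q].min(0),P[q].max(0))
    # rectified patch at plane z=.072 around slot
    K=np.array([[f['fx'],0,f['cx']],[0,f['fy'],f['cy']],[0,0,1.]])
    def patch(cx,cy,z,s):
        g=np.linspace(-s,s,400); X,Y=np.meshgrid(-g,-g) # right=-y, up=+x
        pts=np.stack([cx+Y,cy+X,np.full_like(X,z)],-1).reshape(-1,3)
        uv,_=cv2.projectPoints(pts,cv2.Rodrigues(np.array(f['R']))[0],np.array(f['t']),K,np.array(f['dist_coeffs'],float))
        uv=uv.reshape(400,400,2).astype(np.float32)
        im=np.clip(f['image'],0,255).astype(np.uint8)[:,:,::-1]
        return cv2.remap(im,uv[...,0],uv[...,1],cv2.INTER_CUBIC)
    out.append(patch(.5215,.0165,.073,.05) )
im=np.hstack(out); im=np.clip(im.astype(float)*1.7,0,255).astype(np.uint8); cv2.imwrite('pics/slot.png',im)
E
```

```text
top 0.031 129:69 130:62 136:61 136:71 142:58 142:71 152:72 162:74 163:61 173:60 177:62 181:58 191:63 196:63
top 0.0345 128:73 131:74 134:76 137:74 139:74 141:69 144:59 145:73 149:74 150:73 153:61 154:73 158:73 159:73 162:62 163:75 166:61 167:77 169:61 171:74 174:63 178:62 182:61 187:77 191:74 195:75 199:75 200:75 204:75
top 0.039 127:75 129:75 130:75 132:75 132:74 134:74 134:75 136:74 137:76 138:61 138:61 139:72 139:72 141:61 141:62 143:61 144:61 145:61 146:60 149:63 150:60 152:62 153:61 155:60 155:61 156:61 158:62 160:63 161:63 163:61 164:59 165:61 166:60 167:59 168:60 171:61 171:61 174:61 174:59 178:62 178:61 181:59 181:59 186:75 186:75 189:74 190:75 192:77 193:74 194:76 195:74 196:75 197:76 200:76 201:73 203:75 204:75
handle top 23 [ 0.4470378  -0.26581407  0.15810278] [ 0.44155218 -0.27054409  0.15356878] [ 0.45260468 -0.26101037  0.15960442]
scene 0.031 127:75 128:68 130:61 132:66 135:59 143:69 145:59 147:56
scene 0.0345 125:70 130:60 132:72 137:71 140:61 146:70 147:74 157:60 161:73 170:72
scene 0.039 127:73 127:72 133:71 133:72 138:73 141:67 142:71 143:68 144:57 144:61 145:73 145:65 145:66 146:59 156:60 156:60 162:59 163:70 171:59 192:73 194:73 197:72 202:72
handle top 16 [ 0.44365154 -0.27001217  0.15601882] [ 0.4386194  -0.27368264  0.15336381] [ 0.44990112 -0.26355536  0.15856775]
```

View pics/slot.png

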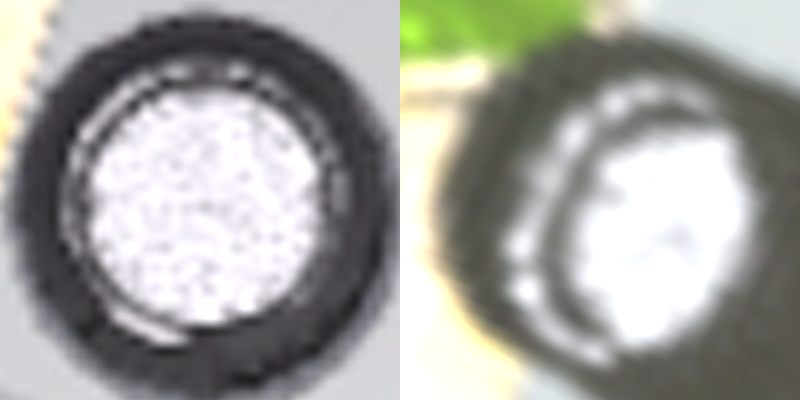

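The enlarged view shows the ring's wire in the slot from (115,312) to its end at (190,340). That puts the hook within about 2 mm of the slot middle, and the well yaw at about −18°. The pick yaw is about −11°. The two cameras differ by a constant shift, so I use a compromise frame. Next I fetch the pick, gripping along its x so that the push moment is borne by the flat pads.

```bash
cat >> h.py <<'E'
WELL=np.array([.520,.015,.075]); WY=np.radians(-18); PY=np.radians(-11.3)
PK=np.array([.4455,-.2673,.128])
def down(yaw): return [np.pi,0,yaw]
OP=down(np.pi/2+PY); OW=down(np.pi/2+WY)
def w2(x,y): return WELL[:2]+np.array([np.cos(WY)*x-np.sin(WY)*y,np.sin(WY)*x+np.cos(WY)*y])
def st(m=''):
    s=robot.sense(); print(m,'t',round(s['t'],2),'tcp',s['tcp_pos'].round(4),'rot',s['tcp_rot'].round(3),'F',s['wrist_force'].round(1),'op',round(s['opening'],3),'gf',round(s['gripper_force'],1)); return s
E
python3 - <<'E'
from h import *
robot.goto([.32,.42,.33],down(2.2)); st()
robot.goto([PK[0],PK[1],.235],OP); robot.grip(.5,60); st()
robot.move_straight(PK,.12); st()
robot.grip(0,80); st('grip')
robot.move_straight([PK[0],PK[1],.24],.1); st('lift')
snap('scene','s2')
I=cv2.imread('pics/s2.png'); cv2.imwrite('pics/s2c.png',cv2.resize(I[180:340,240:440],None,fx=3,fy=3))
E
```

```text
t 1.74 tcp [0.3188 0.4214 0.3296] rot [-3.141e+00 -1.000e-03  2.203e+00] F [ 0.4  1.1 -0.7] op 1.002 gf 0.0
 t 4.73 tcp [ 0.4455 -0.2673  0.235 ] rot [ 3.142 -0.     1.374] F [ 0.6 -0.2 -0. ] op 0.501 gf 0.0
 t 5.78 tcp [ 0.4459 -0.2678  0.1286] rot [3.14  0.    1.373] F [-0.6  0.3  0.5] op 0.5 gf 0.0
grip t 6.17 tcp [ 0.4459 -0.2674  0.1285] rot [ 3.141 -0.     1.374] F [0.3 0.4 2.6] op 0.117 gf 77.9
lift t 7.43 tcp [ 0.4452 -0.267   0.2394] rot [-3.14  -0.     1.374] F [ 0.5 -0.2 -0.2] op 0.117 gf 77.8
```

View pics/s2c.png

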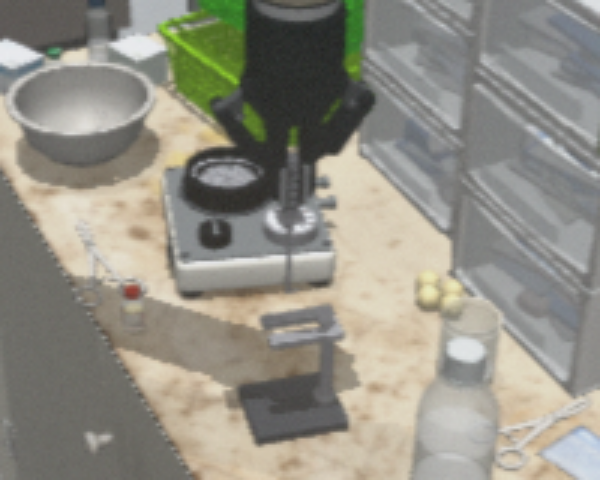

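The pick hangs upright in the jaws (handle at crop (293,190), foot at (290,290)), and the fork is empty. Now to the slot, moving inward with contact sensing.

```bash
python3 - <<'E'
from h import *
Z=.1682
def P(x,z,y=-.0012): return [*w2(x,y),z]
robot.goto(P(-.054,.235),OW); st()
robot.move_straight(P(-.054,Z),.08); robot.sleep(.2); s0=st('down')
r=robot.move_straight(P(-.030,Z),.015,contact_N=3); s=st(f'contact {r}')
d=s['tcp_pos'][:2]-WELL[:2]; u=np.array([np.cos(WY),np.sin(WY)]); print('rad',d@u,'lat',d@[-u[1],u[0]],'Fin',(s['wrist_force']-s0['wrist_force'])[:2]@u)
snap('top','t3'); snap('scene','s3')
A=cv2.imread('pics/t3.png')[185:285,255:355];B=cv2.imread('pics/s3.png')[200:300,270:370]
cv2.imwrite('pics/c3.png',cv2.resize(np.hstack([A,B]),None,fx=4,fy=4,interpolation=cv2.INTER_CUBIC))
E
```

```text
t 8.63 tcp [0.4684 0.0293 0.2351] rot [3.141 0.    1.255] F [-1.5 -0.1  0.1] op 0.118 gf 77.8
down t 9.82 tcp [0.4686 0.0307 0.1686] rot [ 3.141e+00 -1.000e-03  1.257e+00] F [ 0.2  0.4 -0.2] op 0.113 gf 77.8
contact True t 11.01 tcp [0.485  0.0247 0.1674] rot [-3.136e+00  1.000e-03  1.257e+00] F [-0.8  0.   0.4] op 0.118 gf 77.9
rad -0.0362825662364041 lat -0.0015874968951091436 Fin -0.8093279762927712
```

View pics/c3.png

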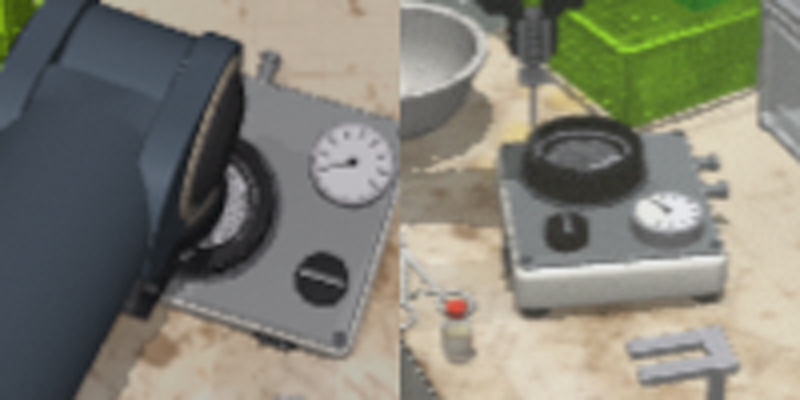

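The pick's shank is at the slot (scene half, around (533,95)). The stop may just be light contact, so I push in small steps and watch the force.

```bash
cat >> h.py <<'E'
U=np.array([np.cos(WY),np.sin(WY)]); V=np.array([-U[1],U[0]])
def meas(n=6):
    L=[]
    for _ in range(n): robot.sleep(.03); L.append(robot.sense())
    p=np.mean([l['tcp_pos'] for l in L],0); F=np.mean([l['wrist_force'] for l in L],0); d=p[:2]-WELL[:2]
    print('t %.2f rad %.2f lat %.2f z %.2f  Fx %.2f Fy %.2f Fz %.2f'%(L[-1]['t'],d@U*1e3,d@V*1e3,p[2]*1e3,F[:2]@U,F[:2]@V,F[2])); return F[:2]@U,F[:2]@V,F[2]
def P(x,z,y=-.0012): return [*w2(x,y),z]
E
python3 - <<'E'
from h import *
meas()
for x in np.arange(-.037,-.0305,.001):
    robot.move_straight(P(x,.1684),.01); 
    if meas()[0]<-5: break
E
```

```text
t 11.31 rad -36.63 lat -1.60 z 167.13  Fx -0.45 Fy -0.28 Fz 0.19
t 11.79 rad -36.95 lat -1.20 z 168.43  Fx -0.56 Fy -0.13 Fz -0.13
t 12.24 rad -36.29 lat -1.26 z 168.28  Fx -1.27 Fy 0.15 Fz 0.07
t 12.69 rad -35.36 lat -1.33 z 168.27  Fx -2.60 Fy -0.43 Fz 0.42
t 13.14 rad -34.30 lat -1.39 z 168.30  Fx -3.74 Fy -1.44 Fz 0.96
t 13.59 rad -33.36 lat -1.47 z 168.28  Fx -4.78 Fy -2.32 Fz 2.25
t 14.04 rad -32.65 lat -1.63 z 168.20  Fx -5.17 Fy -2.15 Fz 2.61
```

Shank contact began at about −37 mm. It is now pressed roughly 4 mm in at 5 N, so I ease it up.

```bash
python3 - <<'E'
from h import *
robot.move_straight(P(-.0318,.1684),.01); meas(3)
for z in np.arange(.170,.192,.0015):
    robot.move_straight(P(-.0318,z),.012); f=meas(3)
    if f[2]<-9 or np.hypot(f[0],f[1])>11: print('stop');break
E
```

```text
t 14.39 rad -32.55 lat -1.66 z 168.18  Fx -5.80 Fy -2.40 Fz 2.66
t 14.78 rad -32.30 lat -1.65 z 169.81  Fx -4.55 Fy -2.17 Fz 1.35
t 15.15 rad -31.93 lat -1.67 z 171.42  Fx -4.05 Fy -2.83 Fz 1.22
t 15.53 rad -31.68 lat -1.44 z 173.08  Fx -3.66 Fy -3.15 Fz 0.04
t 15.90 rad -31.71 lat -1.03 z 174.59  Fx -3.57 Fy -2.64 Fz 0.76
t 16.27 rad -31.71 lat -1.02 z 176.03  Fx -3.52 Fy -1.87 Fz -0.16
t 16.65 rad -31.69 lat -1.06 z 177.55  Fx -3.29 Fy -1.83 Fz -1.02
t 17.02 rad -31.59 lat -1.20 z 179.18  Fx -2.66 Fy -1.77 Fz 0.04
t 17.40 rad -31.65 lat -1.06 z 180.55  Fx -1.47 Fy -0.91 Fz -0.53
t 17.77 rad -31.70 lat -0.99 z 182.07  Fx -1.89 Fy -0.47 Fz -0.91
t 18.15 rad -31.70 lat -1.15 z 183.56  Fx -0.93 Fy -0.52 Fz -1.19
t 18.52 rad -31.67 lat -1.16 z 185.07  Fx -0.77 Fy 0.06 Fz -1.61
t 18.90 rad -31.67 lat -1.20 z 186.59  Fx -0.83 Fy 0.80 Fz -1.20
t 19.27 rad -31.70 lat -1.09 z 188.05  Fx -0.43 Fy 0.54 Fz -2.35
t 19.65 rad -31.72 lat -1.08 z 189.54  Fx -0.36 Fy 0.89 Fz -2.39
t 20.02 rad -31.82 lat -1.27 z 191.00  Fx 0.21 Fy 0.57 Fz -2.88
```

```bash
python3 - <<'E'
from h import *
snap('scene','s4'); snap('top','t4')
B=cv2.imread('pics/s4.png')[200:260,280:360]
A=cv2.imread('pics/t4.png')[200:260,270:350]
cv2.imwrite('pics/c4.png',cv2.resize(np.hstack([A,B]),None,fx=5,fy=5,interpolation=cv2.INTER_CUBIC))
E
```

```text
(no output)
```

View pics/c4.png

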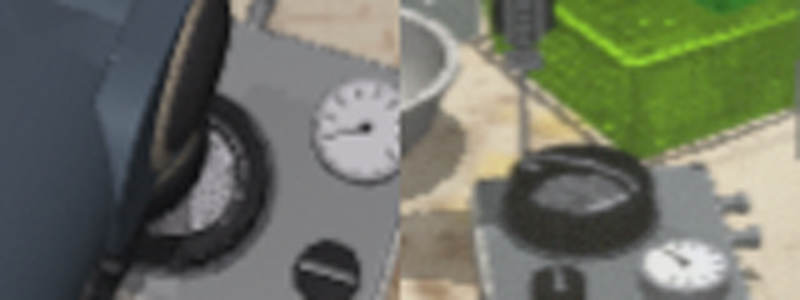

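The ring's end is hooked over the rim: bright wire from (535,160) to (630,190) in the scene half. Now I lower a little to unload, withdraw outward, and hang the pick back.

```bash
python3 - <<'E'
from h import *
robot.move_straight(P(-.033,.180),.03); meas(3)
robot.move_straight(P(-.033,.1755),.03); meas(3)
robot.move_straight(P(-.062,.1755),.04); meas(3)
robot.move_straight(P(-.062,.24),.12)
robot.goto([PK[0],PK[1],.242],OP); robot.sleep(.2); st()
robot.move_straight([PK[0],PK[1],.160],.12); st()
r=robot.move_straight([PK[0],PK[1],.1285],.05,contact_N=8); robot.sleep(.1); st(f'seat {r}')
snap('scene','s5')
B=cv2.imread('pics/s5.png'); cv2.imwrite('pics/c5.png',cv2.resize(np.hstack([B[205:265,280:360],B[255:315,300:380]]),None,fx=5,fy=5,interpolation=cv2.INTER_CUBIC))
E
```

```text
t 20.74 rad -32.89 lat -1.25 z 180.04  Fx -1.01 Fy -0.07 Fz -0.41
t 21.14 rad -32.96 lat -1.15 z 175.45  Fx -0.27 Fy 0.08 Fz -0.60
t 22.12 rad -61.73 lat -1.16 z 175.59  Fx 0.22 Fy 0.25 Fz -0.21
 t 24.15 tcp [ 0.4462 -0.2659  0.2418] rot [-3.141e+00 -1.000e-03  1.376e+00] F [ 0.4  0.1 -0.9] op 0.113 gf 78.1
 t 24.98 tcp [ 0.4458 -0.2678  0.1605] rot [3.141e+00 1.000e-03 1.373e+00] F [-0.7 -0.2 -0.2] op 0.114 gf 78.1
seat True t 25.72 tcp [ 0.445  -0.2668  0.1285] rot [-3.140e+00 -1.000e-03  1.374e+00] F [-1.1  1.5  4.9] op 0.112 gf 78.8
```

View pics/c5.png

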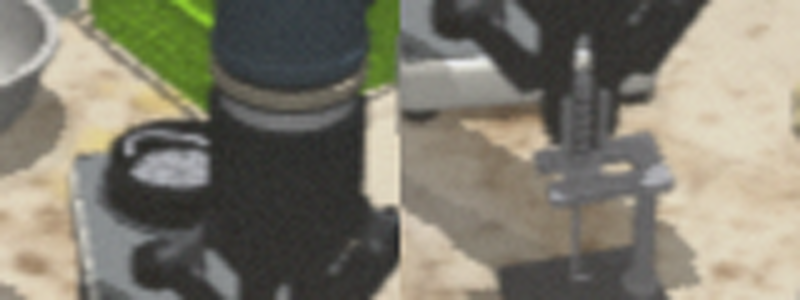

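The collar rests on the fork (right crop, (590,155)) and the ring's raised end shows at (130,150). I release, back off and locate the wire.

```bash
python3 - <<'E'
from h import *
robot.grip(.5,60); st()
robot.move_straight([PK[0],PK[1],.235],.15)
robot.goto([.44,-.27,.30],OP); st()
F=[robot.grab_frame('top') for _ in range(5)]; f=F[0]
f['image']=np.mean([g['image'] for g in F],0); f['range_z']=np.median([g['range_z'] for g in F],0).astype(np.float32)
g=snap('scene','s6')
K=np.array([[f['fx'],0,f['cx']],[0,f['fy'],f['cy']],[0,0,1.]])
q=np.linspace(-.05,.05,400); X,Y=np.meshgrid(-q,-q)
pts=np.stack([.5215+Y,.0165+X,np.full_like(X,.080)],-1).reshape(-1,3)
uv=cv2.projectPoints(pts,cv2.Rodrigues(np.array(f['R']))[0],np.array(f['t']),K,np.array(f['dist_coeffs'],float))[0].reshape(400,400,2).astype(np.float32)
a=cv2.remap(np.clip(f['image']*1.5,0,255).astype(np.uint8)[:,:,::-1],uv[...,0],uv[...,1],cv2.INTER_CUBIC)
b=cv2.imread('pics/s6.png'); b1=cv2.resize(b[205:265,280:360],(400,300));b2=cv2.resize(b[255:315,300:380],(400,300))
cv2.imwrite('pics/c6.png',np.hstack([a,np.vstack([b1[:200],b2[50:250]])]))
Wc=cloud(f).reshape(-1,3); d=Wc[:,:2]-[.5215,.0165]; r=np.hypot(*d.T); an=np.degrees(np.arctan2(d[:,1],d[:,0]))%360
m=(r<.043)&(Wc[:,2]>.0775); o=np.argsort(an[m])
print([(round(x),round(y*1e3),round(z*1e3)) for x,y,z in zip(an[m][o],r[m][o],Wc[m][o,2])])
E
```

```text
t 26.18 tcp [ 0.4447 -0.2663  0.128 ] rot [-3.139e+00 -1.000e-03  1.374e+00] F [0.4 0.6 0.2] op 0.501 gf 0.0
 t 27.41 tcp [ 0.44   -0.2701  0.3003] rot [ 3.141e+00 -1.000e-03  1.373e+00] F [-0.2 -0.3 -0.4] op 0.5 gf 0.0
[(109, 32, 78), (113, 33, 79), (115, 31, 78), (119, 32, 79), (123, 33, 80), (126, 31, 80), (130, 33, 82), (133, 31, 82), (138, 33, 87), (140, 31, 83), (143, 33, 85), (144, 30, 83), (147, 32, 84), (148, 34, 82), (151, 31, 86), (153, 33, 84), (157, 32, 87), (161, 31, 86), (163, 33, 85), (166, 31, 87), (167, 33, 88), (170, 30, 86), (172, 33, 89), (176, 32, 87)]
```

View pics/c6.png

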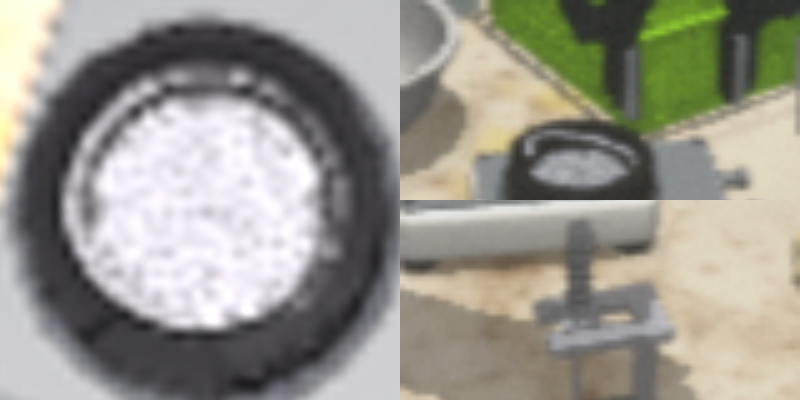

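The ring's end stands free, about 11 mm above the rim (top image: wire along the left, ending near the lower slot), and the pick hangs in its stand. Now I grip the wire near the hook point and pull.

```bash
python3 - <<'E'
from h import *
g=np.array([.4905,.0250])
robot.grip(.38,60)
robot.goto([*g,.16],OW); st()
r=robot.move_straight([*g,.0868],.08,contact_N=8); st(f'at {r}')
robot.grip(0,60); st('grip')
for z in(.105,.13,.155,.175): robot.move_straight([*g,z],.06); st('pull')
robot.move_straight([*g,.215],.12); s=st()
snap('scene','s7'); b=cv2.imread('pics/s7.png'); cv2.imwrite('pics/c7.png',cv2.resize(b[170:270,260:380],None,fx=5,fy=5,interpolation=cv2.INTER_CUBIC))
E
```

```text
t 29.23 tcp [0.4911 0.0236 0.1607] rot [ 3.14  -0.     1.255] F [-0.1  0.4  0.2] op 0.377 gf 0.0
at False t 30.29 tcp [0.4909 0.0249 0.0872] rot [ 3.141 -0.     1.257] F [ 0.3 -0.4 -0.2] op 0.38 gf 0.0
grip t 30.68 tcp [0.4912 0.0241 0.0872] rot [3.139 0.    1.256] F [ 0.9 -2.4  0.9] op 0.024 gf 58.1
pull t 31.13 tcp [0.49   0.0263 0.105 ] rot [-3.140e+00 -1.000e-03  1.258e+00] F [-0.5  0.1 -3. ] op 0.015 gf 57.9
pull t 31.7 tcp [0.4909 0.0249 0.1305] rot [ 3.140e+00 -1.000e-03  1.257e+00] F [ 0.3  0.9 -1.4] op 0.015 gf 58.8
pull t 32.27 tcp [0.4905 0.0252 0.1552] rot [ 3.141 -0.     1.257] F [ 0.1 -0.4 -0. ] op 0.016 gf 58.8
pull t 32.75 tcp [0.4907 0.0252 0.1753] rot [ 3.141e+00 -1.000e-03  1.257e+00] F [ 1.1  0.3 -1.1] op 0.016 gf 58.8
 t 33.23 tcp [0.4903 0.0253 0.2148] rot [-3.141 -0.     1.257] F [ 0.1  0.6 -0.2] op 0.018 gf 58.8
```

View pics/c7.png

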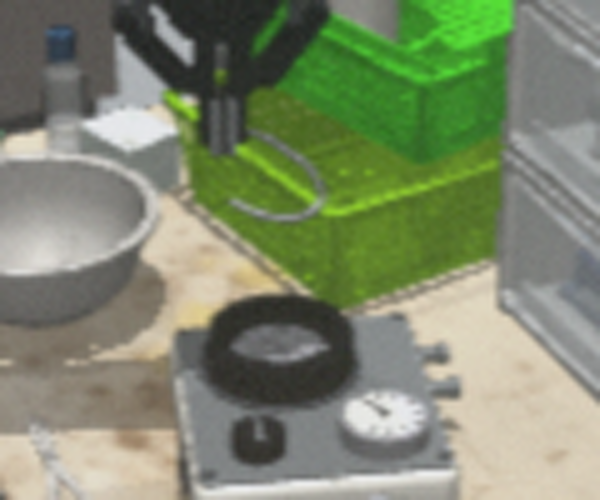

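The ring is out and held (crop (275,180)), its centre about 30 mm from the jaws along the well's +x. The screen is still in the well. Now to the bowl.

```bash
python3 - <<'E'
from h import *
b=np.array([.447,.239])-.028*U
robot.goto([*b,.215],OW); st()
r=robot.move_straight([*b,.082],.1,contact_N=5); st(f'down {r}')
robot.sleep(.2); robot.grip(.25); robot.sleep(.3); st('open')
robot.move_straight([*b,.22],.15); robot.goto([.38,.05,.35],OW); robot.sleep(.2); st()
f=snap('scene','s8'); g=snap('top','t8')
A=f['image'][190:250,230:310];B=g['image'][215:320,180:320]
B2=g['image'][225:300,370:470]
cv2.imwrite('pics/c8.png',np.hstack([cv2.resize(A,(400,300),interpolation=2),cv2.resize(B,(400,300),interpolation=2)])[:,:,::-1])
E
```

```text
t 34.21 tcp [0.4209 0.2461 0.2149] rot [3.141e+00 1.000e-03 1.255e+00] F [ 0.4 -0.8 -0.8] op 0.017 gf 58.8
down False t 35.69 tcp [0.4207 0.2479 0.0825] rot [ 3.141e+00 -1.000e-03  1.257e+00] F [ 0.9 -0.2 -0.8] op 0.018 gf 58.8
open t 36.52 tcp [0.4204 0.2476 0.082 ] rot [3.142 0.    1.257] F [ 0.4  0.1 -0.4] op 0.251 gf 0.0
 t 38.74 tcp [0.3799 0.0511 0.3489] rot [-3.140e+00  3.000e-03  1.259e+00] F [ 0.6 -0.1 -0.4] op 0.252 gf 0.0
```

View pics/c8.png

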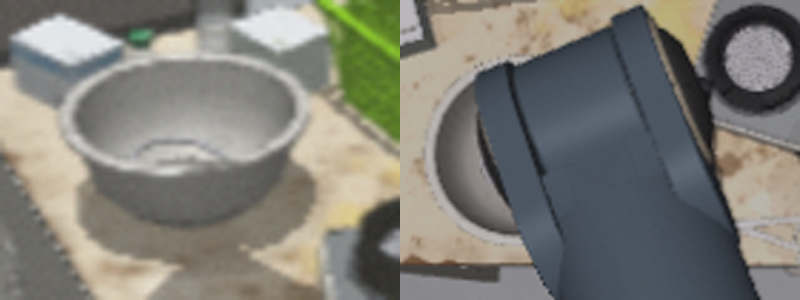

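The ring lies flat on the bowl's floor at about (180,155), the bowl is upright, and the screen is in the well.

```bash
python3 -c "
from h import *
print(robot.close_job())"
```

```text
the job is handed in; nothing more can be done
None
```

I freed the ring's end with the pick, hung the pick back in its stand, pulled the ring out and put it in the bowl. The screen is still in the well and the job is handed in at about 39 s; no verdict came back.

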